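# Close the patient-record wallet

### The arm

A 6-joint arm with a two-finger parallel gripper is mounted at the origin on the work surface. World frame = base frame: x ahead of the robot, y to its left, z up, the work surface at z = 0. Lengths are in m, angles in rad, forces in N, time in s.
With the tool pointing down it reaches from about 0.275 to 0.775 m from the base axis. Payload 14.6 kg.
Tool frame: the origin (TCP) lies midway between the tips of the shut fingers; the grasp point (between the pads) lies 19 mm behind it; z points along the fingers, y is the direction in which the jaws open and shut (so a half turn about z gives the same grasp; the last joint's range is limited). The gripper opens to 85 mm and grips with 20 to 120 N. Pads are 22 mm wide; open, the fingers measure 114 mm over their backs; the gripper's body (76 mm by 85 mm) begins 54 mm behind the grasp point. The pads swing forward as they close: fully open they stand 13 mm farther back than shut.
Start: joints at [-1.498, 0.263, -0.048, 1.259, 0, 1.415], TCP at [0.119, -0.511, 0.231] pointing down, gripper open.
Joint ranges: [-2.65, 2.65], [-0.89, 1.7], [-1.18, 1.37], [-2.13, 2.11], [-1.35, 1.29], [-3.14, 3.14]. Speed limits (rad/s): [1.89, 1.89, 2.57, 2.79, 3.14, 3.14].

### API

Orientations are given as a unit quaternion [w, x, y, z].
In Python, from bench import r, optics, hand_in gives the robot as it stands.
- The arm moves only by the tool drive_tool, never from a script. Its argument "commands" is text: rows parted by semicolons, each of 5 numbers parted by spaces: the gripper's target within -1 to 1 (shut at 1, half-way at 0, fully open at -1), then the shift along the tool's x, y, z in m, then the turn about the tool's z in rad. A call has 1 to 12 rows; each row shifts and turns the commanded pose from where the row before left it, along the tool's axes as they then stand; what a row does not reach is not made up. A row lasts 1/10 s, in which the tool goes at most 50 mm and 8.59 degrees, less where a joint would pass 70% of its speed; a pose out of reach is approached as far as the arm can. A call is refused whole if a number of a shift passes 0.05 or a number of a turn 0.15, either way. A call with a gripper value outside its range is refused whole. The fingers move at their own pace and stop on an object; the grip force is fixed at half the most. Time passes only in rows, so rows that do not move let the fingers close. It gives the time, the measured TCP pose, the force and the opening at its end, in the units of the state.
- r.observe(): the state, without advancing time (a new reading comes with each control period).
- optics.read_camera(name): name is "side" or "top" or "wrist"; returns (picture, depth): 480x640x3 uint8, red, green, blue; 480x640 float32, m along the optical axis (not along the pixel's ray), 0 where there is no reading.
- optics.calibration(name): a dict with "fx", "fy", "cx", "cy" (pixels), "R" (3x3) and "t" (3): a world point X has camera coordinates R X + t. Camera axes: x right, y down, z forward; pixel columns grow to the right and rows downward; lengths in m; the calibration is good to about 2 mm. The wrist camera is an equidistant fisheye: a pixel r from the principal point sees the ray r / f radians off the axis. A picture is of the moment at which its call begins: read the wrist's pose just before it. calibration takes no time and is no camera call; for the wrist camera it gives the pose at the moment of the call.
- hand_in(): hands the job in, once; it reports no verdict.
The state is a dict: "clock": time; "qpos": joint angles; "qvel": joint speeds; "effort": joint torques, N m; "eef_pos": TCP position; "eef_rot": TCP orientation; "wrist_force": force on the tool from outside, world axes, zero at the start; "torque": the same for the moment, N m; "grip_width": finger opening in m.
Only numpy, scipy, OpenCV 4.12 (cv2) and the standard library are available. Lean on these libraries where they do the work, as an engineer would, in place of code of your own. Each camera call takes 0.05 s, during which the arm holds its last target. There are 200 camera calls.

### The job

Close the green patient-record wallet by touch alone: with a fingertip fold its open flap down over the cover, and push the spine forward until it stands upright and the flap's tongue is fully home beneath the white strap. Do not pinch the flap or pick anything up, leave everything else on the bench where it is, and take the hand clear at the end.

Things in the scene. Friction and masses are not known exactly. Their poses are not given: they have to be found in the camera images.
- wallet: Green plastic document wallet, immovable on a black non-slip pad (2 mm thick, out to x = 110 mm, y = +-131 mm). Origin on the bench under its middle; x points from the front edge back to the spine, y along the spine, z up. Filled body from x = -80 to 76 mm, 225 mm wide; its cover is a flat hard face 22 mm above the bench. The spine hangs at its back, the flap on the spine.
- strap_mouth (a point): Middle of the lower rear edge of the white retaining strap, where the tongue goes in: x = -33 mm in the wallet's frame, 31 mm above the bench (9 mm above the cover). Axes as the wallet's. The strap is fixed: 14 mm wide (x = -47 to -33 mm), 2.5 mm thick, its opening 80 mm wide between its two feet.
- tongue_edge (a point): Middle of the tongue's free edge, half-way through its 3.5 mm thickness. Fully home it is 11 mm under the strap (x about -44 mm in the wallet's frame) and about 2 mm above the cover. Its axes turn with the flap: x from the edge back to the crease, z out of the flap's outer face.
- spine_crease (a point): Middle of the crease between the spine's upper edge and the flap. With the spine upright it is at x = 81 mm in the wallet's frame, 34 mm above the bench. Neither spine nor flap stands out more than 2.5 mm behind it. Bringing the spine upright takes about 4 N, pushed from behind at the crease.
- spine (a joint): Lean of the spine (rad), a strip 204 mm wide and 31 mm tall, hinged along its lower edge at x = 81 mm in the wallet's frame, 3 mm above the bench. 0 upright (stops at -0.06); positive leaning back, away from the strap (starts at 0.60 to 0.85, stops at 0.95). Stiff: stays where left. Uprighting it slides the flap 17 to 24 mm forward.
- flap (a joint): Angle of the flap to the spine (rad), growing as it opens; stiff, stays where left, turned by under 1 N at its middle. The flap's slope above level is this plus the spine's lean: 1.5 to 2.0 at the start (standing, or leaning back), about 0 when folded on the cover; the tongue is then 6 to 13 mm short of the strap while the spine still leans as at the start.
- flap_skin: Outer layer of the flap (green, pale patch on the tongue): the back when it stands open, the top when folded. The flap is 3.5 mm thick, 200 mm wide to 85 mm from the crease, then a central tongue 70 mm wide (60 at the last 10 mm), its edge 125 mm from the crease. Origin at the middle of the crease: -x runs to the tongue, z out of the outer face.
- flap_lining: Inner layer of the flap (pale green), 4 mm in from its edges. Same origin and axes as the outer layer. Pressing on both layers at once counts as pinching the flap.
- amber_bottle: Loose amber bottle, 44 mm across, 95 mm tall, beside the wallet. Leave alone. Origin under its middle.
- food_jar: Loose white jar with green cap, 54 mm across, 62 mm tall, beside the wallet. Leave alone. Origin under its middle.
- steel_bowl: Loose steel bowl, 84 mm across, 35 mm tall, beside the wallet. Leave alone. Origin under its middle.
- feeding_syringe: Loose feeding syringe lying beside the wallet, 135 mm long, 32 mm wide at the flange, 23 mm high. Leave alone. Origin on the bench under its middle, x along it towards the nozzle.
- squeeze_bottle: Loose white bottle, 58 mm across, 150 mm tall, on the left of the bench. Leave alone. Origin under its middle.
- swab_carton: Loose white and blue carton, 75 x 125 x 55 mm, on the left of the bench. Leave alone. Origin under its middle.
- glass_dish: Loose glass pot, 100 mm across, 55 mm tall, on the right of the bench. Leave alone. Origin under its middle.

How it is judged:
At the end, for the whole second after the job is handed in: The tongue's edge is below the strap's underside and at least 7 mm in past its rear edge (11 mm is fully home), the spine within 0.15 rad of upright, the flap lying within 0.2 rad of level, and both at rest (x of tongue_edge in the frame of strap_mouth below -0.007 m and z of tongue_edge in the frame of strap_mouth below -0.001 m and value of joint spine below 0.15 rad and angle between flap_skin's own z axis and vertical below 0.2 rad and velocity of joint flap between -0.05 and 0.05 rad/s and velocity of joint spine between -0.05 and 0.05 rad/s); the robot touches nothing.
It fails at once if the flap is pinched: fingers press on its outer and its inner face at once (contact force between the fingers and flap_skin above 0.5 N and contact force between the fingers and flap_lining above 0.5 N).
It fails at once if one of the other things on the bench is lifted, knocked or moved by more than 25 mm (distance of any of amber_bottle, food_jar, steel_bowl, feeding_syringe, squeeze_bottle, swab_carton, glass_dish from where it was at the start of the episode above 0.025 m).
It also fails if it takes over 45 s, if anything falls off the work surface, if the arm or the gripper's body presses on something with over 40 N, if the wrist force passes 120 N, or if a joint passes its speed limit or range.

## Working session

There is one attempt and no reset: what is moved stays moved. The work goes in short steps, Python scripts to look and compute and a tool call to move; the robot and the scene stay as the last step left them, time stands still between calls to the robot, and variables do not carry over. Pictures are saved under pics/ and viewed, about 8 in all and at most 12, crops included, and the job is handed in when it is done.

Besides the shell and the picture viewer there is one more tool, called after "Call:" as name(argument=value, ...), one argument or row to a line, values as JSON. drive_tool: Moves the arm, as the interface text tells. Its arguments: {"type":"object","properties":{"commands":{"type":"string"}},"required":["commands"]}

```bash
mkdir -p pics; ls
python3 - <<'E'
from bench import r, optics
import cv2,numpy as np
s=r.observe();print(s['clock'],s['eef_pos'],s['eef_rot'],s['grip_width'])
for n in('top','side'):
    p,d=optics.read_camera(n);np.savez('pics/%s0.npz'%n,p=p,d=d)
    cv2.imwrite('pics/%s0.png'%n,p[:,:,::-1]);c=optics.calibration(n);print(n,c)
E
```

```text
pics
0.0 [ 0.11852834 -0.51115576  0.23083773] [-5.31031493e-04  9.93518337e-01  1.13670719e-01  7.55154981e-06] 0.08534446659129748
top {'fx': 445.1410827394037, 'fy': 445.1410827394037, 'cx': 316.5424370502817, 'cy': 236.96000349164348, 'R': array([[-0.02335182, -0.99967345, -0.01037732],
       [-0.99510506,  0.02423961, -0.09580375],
       [ 0.096024  ,  0.00808933, -0.99534615]]), 't': array([0.00641876, 0.51279814, 1.06364815])}
side {'fx': 599.1070038131954, 'fy': 599.1070038131954, 'cx': 324.23795625623944, 'cy': 231.13403267699266, 'R': array([[-0.74933557, -0.66186322, -0.02081523],
       [-0.32563333,  0.39567562, -0.85872216],
       [ 0.57659269, -0.63669293, -0.51201854]]), 't': array([0.37864951, 0.23218552, 1.22905057])}
```

View pics/top0.png

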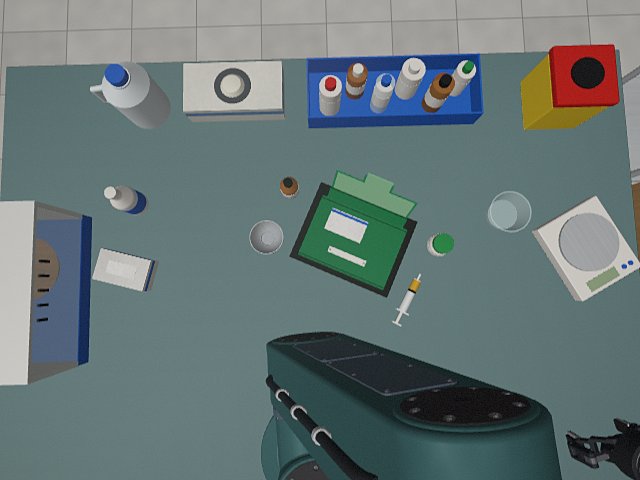

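View pics/side0.png

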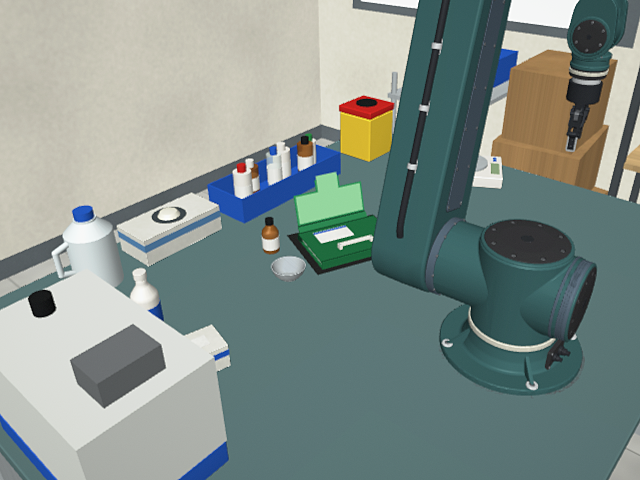

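The top view shows the wallet at about (355,240), turned by roughly 20°. The strap is at (347,256), the flap stands open behind it (tongue at about (380,183)), the bottle is at (289,187), the jar at (441,243), the bowl at (266,237) and the syringe at (408,300). The side view shows the pale lining at (333,205).

```bash
cat > h.py <<'E'
import numpy as np,cv2
from bench import r,optics
from scipy.spatial.transform import Rotation as Ro
def ray(c,u,v):
    d=np.array([(u-c['cx'])/c['fx'],(v-c['cy'])/c['fy'],1.]);R=c['R']
    return -R.T@c['t'],R.T@d
def plane(c,u,v,z):
    o,d=ray(c,u,v);return o+d*(z-o[2])/d[2]
def cloud(c,d):
    v,u=np.mgrid[:480,:640];X=np.stack([(u-c['cx'])/c['fx']*d,(v-c['cy'])/c['fy']*d,d],-1)
    return (X-c['t'])@c['R']
E
python3 - <<'E'
from h import *
f=np.load('pics/top0.npz');p,d=f['p'],f['d'];c=optics.calibration('top')
hsv=cv2.cvtColor(p,cv2.COLOR_RGB2HSV);W=cloud(c,d)
roi=np.zeros((480,640),bool);roi[160:305,285:425]=1
H,S,V=[hsv[...,i].astype(int) for i in range(3)]
blk=roi&(V<60); 
# strap + label
wh=(roi&(S<60)&(V>170)).astype(np.uint8)
n,l,st,ce=cv2.connectedComponentsWithStats(wh)
for i in range(1,n):
    if st[i,4]>30:
        q=cv2.minAreaRect(np.argwhere(l==i)[:,::-1].astype(np.float32))
        print('white',ce[i],st[i,4],q,plane(c,*ce[i],.0335),)
grn=roi&(H>50)&(H<85)&(S>80)
m=((blk|grn)).astype(np.uint8)
print('blk',blk.sum(),'grn',grn.sum())
bp=np.argwhere(blk)[:,::-1]
w=np.array([plane(c,u,v,.002)[:2] for u,v in bp])
for a in range(0,0):pass
q=cv2.minAreaRect(w.astype(np.float32));print('pad',q,cv2.boxPoints(q))
lin=roi&grn&(V>140);ys,xs=np.nonzero(lin);P=W[lin];P=P[P[:,2]>0]
print('lin',len(P),np.median(hsv[lin],0),P.min(0),P.max(0))
mm=P.mean(0);u,s,vt=np.linalg.svd(P-mm);print('lin mean',mm,'normal',vt[2],s/np.sqrt(len(P)))
for n_,(u,v) in dict(amber=(289,187),jar=(441,243),bowl=(266,237),syr=(408,300)).items():print(n_,W[v,u])
cv2.imwrite('pics/crop.png',cv2.resize(p[160:305,225:465,::-1],None,fx=3.3,fy=3.3,interpolation=cv2.INTER_CUBIC))
E
```

```text
white [345.21662125 226.50681199] 734 ((345.1716003417969, 226.4881591796875), (38.384620666503906, 19.076923370361328), 22.61986541748047) [ 0.53575452 -0.07610683  0.0335    ]
white [346.45299145 255.75213675] 234 ((346.4019470214844, 255.7311553955078), (39.640804290771484, 5.94193696975708), 22.98871612548828) [ 0.4646442  -0.07699009  0.0335    ]
white [407.73404255 298.14893617] 94 ((407.7000732421875, 298.60003662109375), (6.260990142822266, 14.758047103881836), 26.56505012512207) [ 0.35988243 -0.22018732  0.0335    ]
blk 1593 grn 6040
pad ((0.5137052536010742, -0.08479177951812744), (0.4070531725883484, 0.20259352028369904), 65.78814697265625) [[ 0.3378504  -0.22887221]
 [ 0.5226229  -0.3119582 ]
 [ 0.6895601   0.05928865]
 [ 0.5047876   0.14237463]]
lin 22 [ 67.   83.  144.5] [ 0.55995646 -0.22414088  0.02671707] [ 0.64710371 -0.05354291  0.13515167]
lin mean [ 0.61246138 -0.13717081  0.07823211] normal [-0.87533911  0.39866836  0.27357812] [0.0583567  0.03699929 0.00080376]
amber [0.62815824 0.05604434 0.07359167]
jar [ 0.48754973 -0.29731     0.06553362]
bowl [0.51791928 0.12058524 0.00247462]
syr [ 0.35463422 -0.22396974  0.01609661]
```

View pics/crop.png

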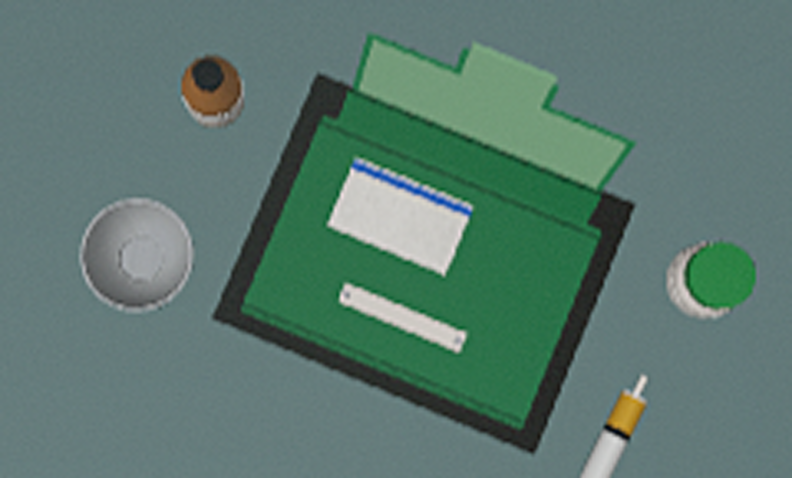

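The crop gives the pad corners at (320,75), (633,205), (535,452) and (215,318). The flap stands up behind the spine, leaning slightly. Next I'll work out the wallet frame and the flap's edge.

```bash
cat >> h.py <<'E'
def W2(p): # world -> wallet, uses wallet.npy (x,y,yaw)
    o=np.load('wallet.npy');R=Ro.from_euler('z',o[2]).as_matrix();return (np.atleast_2d(p)-[o[0],o[1],0])@R
E
python3 - <<'E'
from h import *
f=np.load('pics/top0.npz');p,d=f['p'],f['d'];c=optics.calibration('top');W=cloud(c,d)
k=lambda u,v:(225+u/3.3,160+v/3.3)
C=np.array([plane(c,*k(u,v),.002)[:2] for u,v in[(215,318),(320,75),(633,205),(535,452)]])
print('sides',np.linalg.norm(np.diff(C[[0,1,2,3,0]],axis=0),axis=1))
ex=(C[1]+C[2]-C[0]-C[3]);ex/=np.linalg.norm(ex)
ed=np.array([plane(c,*k(u,v),.0335)[:2] for u,v in[(343,288),(463,345)]]);dd=ed[0]-ed[1];print('yaws',np.arctan2(ex[1],ex[0]),np.arctan2(-dd[0],dd[1]))
yaw=np.arctan2(ex[1],ex[0]);ex=np.array([np.cos(yaw),np.sin(yaw)])
back=(C[1]+C[2])/2
o1=back-.110*ex
strap=plane(c,346.45,255.75,.0335)[:2];o2=strap+.040*ex
print('origin pad',o1,'strap',o2)
o=o2*.5+o1*.5;np.save('wallet.npy',[*o,yaw])
hsv=cv2.cvtColor(p,cv2.COLOR_RGB2HSV).astype(int)
lin=(hsv[...,0]>50)&(hsv[...,0]<85)&(hsv[...,2]>115)&(hsv[...,1]<120)&(hsv[...,1]>60)
lin[:160]=0;lin[230:]=0;lin[:,:325]=0;lin[:,425:]=0
P=W2(W[lin]);print(len(P),P.min(0),P.max(0))
m=np.median(P,0);P=P[np.linalg.norm(P-m,axis=1)<.15];u,s,vt=np.linalg.svd(P-P.mean(0));print('mean',P.mean(0),'n',vt[2],s/np.sqrt(len(P)))
t=P[P[:,2]>np.percentile(P[:,2],97)];print('tongue top',t.mean(0))
s=r.observe();print('tcp wallet',W2(s['eef_pos']),'tool yaw',2*np.arctan2(s['eef_rot'][2],s['eef_rot'][1]),'wallet',o,yaw)
for n,q in dict(amber=[.628,.056,0],jar=[.4875,-.297,0],bowl=[.518,.12,0]).items():print(n,W2(q))
E
```

```text
sides [0.20220573 0.25728424 0.20077309 0.25935312]
yaws -0.4214786840414712 -0.46892954536840564
origin pad [ 0.49878955 -0.09474056] strap [ 0.50114892 -0.09334744]
1633 [-0.11613899 -0.11388088 -0.00326366] [0.17309258 0.10609586 1.10789268]
mean [0.11919361 0.00055631 0.07642794] n [-0.95616405 -0.01669929  0.292355  ] [0.05057768 0.03376732 0.00672361]
tongue top [0.13942004 0.00040449 0.14370909]
tcp wallet [[-0.17741023 -0.53670376  0.23089336]] tool yaw 0.22778933463076448 wallet [ 0.49996924 -0.094044  ] -0.4214786840414712
amber [[0.05544162 0.18929159 0.        ]]
jar [[ 0.07165337 -0.19029559  0.        ]]
bowl [[-0.07111478  0.20268851  0.        ]]
```

Call:
drive_tool(
  commands="1 0 0 0 0.13;1 0 0 0 0.13;1 0 0 0 0.13;1 0 0 0 0.13;1 0 0 0 0.13;1 0.025 -0.03 0 0;1 0.025 -0.035 0 0;1 0.025 -0.035 0 0;1 0.025 -0.035 0 0;1 0.025 -0.035 0 0;1 0 0 0 0",
)

```text
clock: 1.2
eef_pos: [0.3053, -0.405, 0.2311]
eef_rot: [-0.0, 0.978, -0.207, 0.0]
wrist_force: [0.0, -1.2, -0.4]
grip_width: -0.0001
```

```bash
cat > st.py <<'E'
from h import *
s=r.observe();x=Ro.from_quat(s['eef_rot'],scalar_first=True).as_matrix()
print(s['clock'],W2(s['eef_pos']).round(4),'toolx yaw rel',np.arctan2(x[1,0],x[0,0])-np.load('wallet.npy')[2],x[:,2].round(3),s['wrist_force'].round(2),s['grip_width'],s['qpos'].round(2))
E
python3 st.py
```

```text
1.2 [[-0.0504 -0.3634  0.2311]] toolx yaw rel 0.003694378406667087 [ 0.001  0.001 -1.   ] [ 0.01 -1.23 -0.38] -5.6535038266595086e-05 [-1.09  0.23 -0.09  1.25  0.    2.47]
```

Call:
drive_tool(
  commands="1 0 0 0 -0.1496;1 0 0 0 -0.1496;1 0 0 0 -0.1496;1 0 0 0 -0.1496;1 0 0 0 -0.1496;1 0 0 0 -0.1496;1 0 0 0 -0.1496;1 0 0 0 -0.1496;1 0 0 0 -0.1496;1 0 0 0 -0.1496;1 0 0 0 -0.1496",
)

```text
clock: 2.3
eef_pos: [0.3017, -0.4078, 0.231]
eef_rot: [-0.0, 0.817, 0.577, -0.0]
wrist_force: [-0.0, 0.4, -0.3]
grip_width: -0.0
```

Call:
drive_tool(
  commands="1 0 0 0 -0.1496;1 0 0 0 -0.1496;1 0 0 0 -0.1496;1 0 0 0 -0.1496;1 0 0 0 -0.1496;1 0 0 0 -0.1496;1 0 0 0 -0.1496;1 0 0 0 -0.1496;1 0 0 0 -0.1496;1 0 0 0 -0.1496;1 0 0 0 0",
)

```text
clock: 3.4
eef_pos: [0.3018, -0.4078, 0.2311]
eef_rot: [-0.0, 0.208, 0.978, 0.0]
wrist_force: [0.2, -0.5, -0.3]
grip_width: -0.0
```

Call:
drive_tool(
  commands="1 -0.025 0.04 0 0;1 -0.025 0.04 0 0;1 -0.025 0.04 0 0;1 -0.025 0.04 0 0;1 -0.025 0.04 0 0;1 -0.025 0.04 0 0;1 -0.025 0.04 0 0;1 -0.025 0.04 0 0;1 -0.025 0.04 0 0;1 -0.015 0.0034 0 0;1 0 0 0 0",
)

```text
clock: 4.5
eef_pos: [0.6716, -0.174, 0.2298]
eef_rot: [-0.001, 0.211, 0.977, 0.0]
wrist_force: [0.0, -0.3, -0.5]
grip_width: 0.0004
```

```bash
python3 st.py
```

```text
4.5 [[ 0.1893 -0.0027  0.2298]] toolx yaw rel 3.137856502413749 [-0.001  0.    -1.   ] [ 0.03 -0.33 -0.52] 0.0003799198808247525 [-0.37  0.58  0.46  1.45 -0.    0.05]
```

Call:
drive_tool(
  commands="1 0 0 0.04 0;1 0 0 0.04 0;1 0 0 0.04 0;1 0.015 0 0 0;1 0.015 0 0 0;1 0.01 0 0 0;1 0.01 0 0 0;1 0.01 0 0 0;1 0 0 0 0",
)

```text
clock: 5.4
eef_pos: [0.6141, -0.1496, 0.1116]
eef_rot: [-0.0, 0.21, 0.978, -0.0]
wrist_force: [0.5, 0.4, 1.2]
grip_width: -0.0002
```

```bash
python3 st.py
python3 - <<'E'
from h import *
p,d=optics.read_camera('side');q=optics.read_camera('top')[0]
a=cv2.resize(p[140:300,230:430],None,fx=2,fy=2);b=cv2.resize(q[150:310,250:450],None,fx=2,fy=2)
cv2.imwrite('pics/c1.png',np.hstack([a,b])[:,:,::-1])
E
```

```text
5.4 [[ 0.1269 -0.004   0.1116]] toolx yaw rel 3.1395630453471135 [-0.  0. -1.] [0.53 0.44 1.19] -0.00022240804403571318 [-0.37  0.5  -0.    1.07 -0.    0.06]
```

View pics/c1.png

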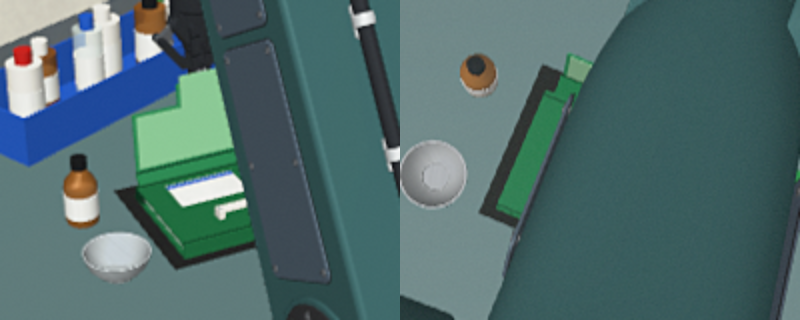

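The arm hides most of the wallet. The left half shows the flap with the hand behind it at about (180,40), which is what I wanted. I'll follow the arc down from here.

Call:
drive_tool(
  commands="1 0.017 0 0.002 0;1 0.016 0 0.003 0;1 0.014 0 0.005 0;1 0.011 0 0.006 0;1 0.008 0 0.007 0;1 0.007 0 0.008 0;1 0.007 0 0.011 0;1 0.006 0 0.01 0;1 0.003 0 0.01 0;1 0 0 0 0",
)

```text
clock: 6.5
eef_pos: [0.5336, -0.1132, 0.0481]
eef_rot: [-0.001, 0.21, 0.978, 0.0]
wrist_force: [0.6, 0.3, -0.3]
grip_width: 0.0002
```

```bash
python3 st.py
```

```text
6.5 [[ 0.0385 -0.0037  0.0481]] toolx yaw rel 3.140679017701262 [-0.002  0.001 -1.   ] [ 0.64  0.25 -0.3 ] 0.00018422164133336845 [-0.36  0.42 -0.34  0.81 -0.    0.06]
```

Call:
drive_tool(
  commands="1 0.002 0 0.006 0;1 0 0 0.005 0;1 0 0 0.004 0;1 0 0 0.002 0;1 0 0 0.001 0;1 0 0 0 0",
)

```text
clock: 7.1
eef_pos: [0.5324, -0.1126, 0.0313]
eef_rot: [-0.0, 0.21, 0.978, 0.0]
wrist_force: [0.7, -0.5, 0.5]
grip_width: -0.0002
```

Call:
drive_tool(
  commands="1 0 0 0.001 0;1 0 0 0.001 0;1 0 0 0 0",
)

```text
clock: 7.4
eef_pos: [0.5323, -0.1126, 0.0292]
eef_rot: [0.0, 0.21, 0.978, -0.0]
wrist_force: [0.2, 0.2, 0.6]
grip_width: -0.0
```

Call:
drive_tool(
  commands="1 0 0 0.001 0;1 0 0 0.001 0;1 0 0 0 0",
)

```text
clock: 7.7
eef_pos: [0.5323, -0.1126, 0.0271]
eef_rot: [-0.0, 0.21, 0.978, 0.0]
wrist_force: [-0.1, -0.3, 0.7]
grip_width: 0.0001
```

Call:
drive_tool(
  commands="1 0 0 0.001 0;1 0 0 0.001 0;1 0 0 0 0",
)

```text
clock: 8.0
eef_pos: [0.5323, -0.1126, 0.0256]
eef_rot: [0.0, 0.21, 0.978, -0.0]
wrist_force: [-2.8, 1.1, 7.3]
grip_width: -0.0
```

Call:
drive_tool(
  commands="1 0 0 -0.03 0;1 0 0 -0.05 0;1 -0.02 0 -0.03 0;1 -0.04 0 0 0;1 -0.04 0 0 0;1 -0.015 0 0 0;1 0 0 0 0",
)

```text
clock: 8.7
eef_pos: [0.6385, -0.1605, 0.1343]
eef_rot: [-0.0, 0.21, 0.978, 0.0]
wrist_force: [-0.7, -0.6, 0.3]
grip_width: 0.0003
```

```bash
python3 st.py
python3 - <<'E'
from h import *
c=optics.calibration('wrist');p=optics.read_camera('wrist')[0];cv2.imwrite('pics/w1.png',p[:,:,::-1]);print(c['cx'],c['cy'],c['fx'])
def proj(X):
    q=c['R']@X+c['t'];r_=np.hypot(q[0],q[1]);a=np.arctan2(r_,q[2])*c['fx'];return c['cx']+a*q[0]/r_,c['cy']+a*q[1]/r_
o=np.load('wallet.npy');R=Ro.from_euler('z',o[2]).as_matrix()
for n,w in dict(strap_mouth=[-.033,0,.031],tongueL=[-.023,.03,.025],tongueR=[-.023,-.03,.025],crease=[.104,0,.027]).items():print(n,proj(R@np.array(w)+[o[0],o[1],0]))
E
```

```text
8.7 [[ 0.1536 -0.0039  0.1343]] toolx yaw rel 3.140484421595173 [-0.  0. -1.] [-0.72 -0.64  0.35] 0.0003160331716227728 [-0.37  0.53  0.12  1.16 -0.    0.05]
319.3731897676319 248.85082149808034 371.64829954431775
strap_mouth (np.float64(325.9816870278112), np.float64(-21.90609466914856))
tongueL (np.float64(370.22292712348167), np.float64(-4.62637363594078))
tongueR (np.float64(281.40327571688056), np.float64(-5.177785865826905))
crease (np.float64(326.04991851483004), np.float64(174.65776409323072))
```

View pics/w1.png

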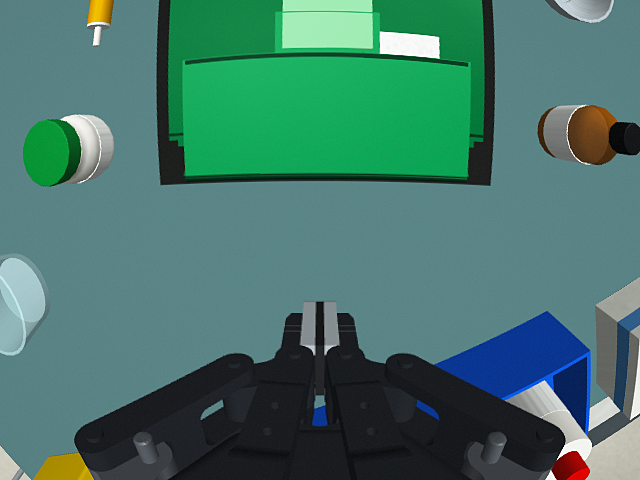

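The flap lies folded over the cover, with its crease at row 180 (175 predicted) and the tongue running up to the strap. Next I'll lower behind the spine and push forward.

Call:
drive_tool(
  commands="1 0 0 0.04 0;1 0 0 0.04 0;1 0 0 0.035 0;1 0.01 0 0 0;1 0.01 0 0 0;1 0.01 0 0 0;1 0 0 0 0",
)

```text
clock: 9.45
eef_pos: [0.6092, -0.1469, 0.0225]
eef_rot: [0.001, 0.209, 0.978, -0.0]
wrist_force: [0.0, -0.8, -0.0]
grip_width: -0.0003
```

Call:
drive_tool(
  commands="1 0.004 0 0 0;1 0.004 0 0 0;1 0.004 0 0 0;1 0 0 0 0",
)

```text
clock: 9.85
eef_pos: [0.6029, -0.1442, 0.0228]
eef_rot: [0.005, 0.21, 0.978, -0.001]
wrist_force: [12.0, -5.6, 8.5]
grip_width: 0.0001
```

```bash
python3 st.py
```

```text
9.85 [[ 0.1144 -0.0037  0.0228]] toolx yaw rel 3.140601128029564 [ 0.009 -0.004 -1.   ] [12.04 -5.57  8.46] 9.730606186969393e-05 [-0.37  0.55 -0.19  0.83 -0.    0.06]
```

Contact gives 13 N forward and 8 N up, because the crease rises as the spine turns and rubs on the finger. I'll back off, go lower, and push along the crease's arc so it doesn't slide.

Call:
drive_tool(
  commands="1 -0.012 0 0 0;1 0 0 0.007 0;1 0.008 0 0 0;1 0 0 0 0",
)

```text
clock: 10.25
eef_pos: [0.6019, -0.1438, 0.0131]
eef_rot: [0.0, 0.21, 0.978, -0.0]
wrist_force: [2.7, -1.0, -2.5]
grip_width: 0.0
```

Call:
drive_tool(
  commands="1 0.003 0 -0.001 0;1 0.002 0 -0.0015 0;1 0.002 0 -0.0015 0;1 0 0 0 0",
)

```text
clock: 10.65
eef_pos: [0.5956, -0.141, 0.0174]
eef_rot: [-0.0, 0.21, 0.978, -0.0]
wrist_force: [1.8, -1.6, 0.5]
grip_width: -0.0004
```

```bash
python3 st.py
```

```text
10.65 [[ 0.1064 -0.0037  0.0174]] toolx yaw rel 3.140943995036668 [-0.  0. -1.] [ 1.78 -1.6   0.49] -0.0003792687337753845 [-0.37  0.55 -0.2   0.82 -0.    0.06]
```

Call:
drive_tool(
  commands="1 0.002 0 -0.0012 0;1 0.002 0 -0.001 0;1 0.002 0 -0.0008 0;1 0 0 0 0",
)

```text
clock: 11.05
eef_pos: [0.5903, -0.1386, 0.0203]
eef_rot: [-0.0, 0.21, 0.978, 0.0]
wrist_force: [1.8, -0.9, 0.1]
grip_width: -0.0
```

Call:
drive_tool(
  commands="1 0.002 0 -0.0006 0;1 0.002 0 -0.0003 0;1 0 0 0 0",
)

```text
clock: 11.35
eef_pos: [0.5868, -0.137, 0.0212]
eef_rot: [-0.0, 0.21, 0.978, 0.0]
wrist_force: [3.5, -1.0, -2.0]
grip_width: 0.0001
```

```bash
python3 st.py
python3 - <<'E'
from h import *
c=optics.calibration('wrist');p=optics.read_camera('wrist')[0]
cv2.imwrite('pics/w2.png',p[:,:,::-1])
E
```

```text
11.35 [[ 0.0968 -0.0037  0.0212]] toolx yaw rel 3.1409129158772178 [-0.  0. -1.] [ 3.48 -1.   -1.98] 0.00013750670990970824 [-0.36  0.53 -0.23  0.82 -0.    0.06]
```

View pics/w2.png

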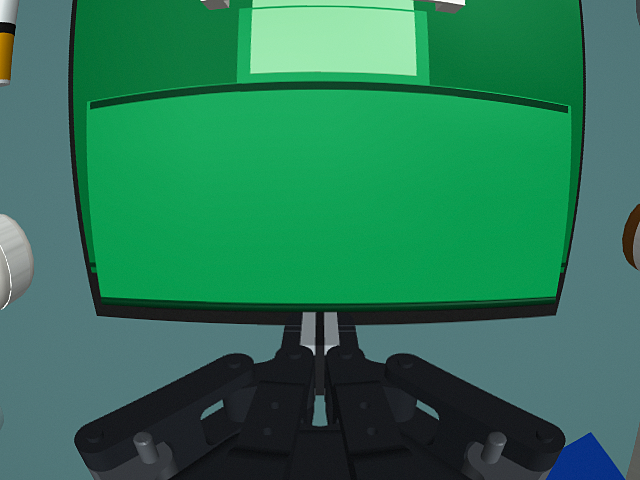

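The flap is flat. The strap feet show at (215,3) and (450,3) with the tongue between them, and the crease is at row 302. I'll keep pushing until the stop is felt.

Call:
drive_tool(
  commands="1 0.002 0 -0.0002 0;1 0.001 0 0 0;1 0 0 0 0",
)

```text
clock: 11.7
eef_pos: [0.5842, -0.1359, 0.0214]
eef_rot: [-0.0, 0.21, 0.978, 0.0]
wrist_force: [3.1, -1.0, -2.0]
grip_width: -0.0
```

Call:
drive_tool(
  commands="1 0.0015 0 0 0;1 0.001 0 0 0;1 0 0 0 0",
)

```text
clock: 12.0
eef_pos: [0.5822, -0.135, 0.0215]
eef_rot: [0.0, 0.21, 0.978, -0.0]
wrist_force: [5.9, -2.4, -3.2]
grip_width: 0.0002
```

Call:
drive_tool(
  commands="1 0.001 0 0 0;1 0 0 0 0",
)

```text
clock: 12.2
eef_pos: [0.5821, -0.1349, 0.0216]
eef_rot: [0.001, 0.21, 0.978, -0.0]
wrist_force: [8.8, -4.2, -6.9]
grip_width: 0.0002
```

```bash
python3 st.py
```

```text
12.2 [[ 0.0917 -0.0037  0.0216]] toolx yaw rel 3.1408098123300183 [ 0.002 -0.001 -1.   ] [ 8.77 -4.19 -6.9 ] 0.0002349932781726732 [-0.36  0.52 -0.24  0.81 -0.    0.06]
```

The motion stops at x = 91.7 mm while the force climbs to about 10 N, so this is the stop. I'll back straight off, go up and look.

Call:
drive_tool(
  commands="1 -0.01 0 0 0;1 -0.03 0 0 0;1 -0.03 0 0 0;1 0 0 -0.05 0;1 0 0 -0.05 0;1 0 0 -0.05 0;1 0 0 -0.03 0;1 0.04 0 0 0;1 0.04 0 0 0;1 0.04 0 0 0;1 0 0 0 0",
)

```text
clock: 13.3
eef_pos: [0.531, -0.1118, 0.2016]
eef_rot: [-0.002, 0.209, 0.978, 0.0]
wrist_force: [0.3, -0.6, 0.1]
grip_width: 0.0002
```

```bash
cat > look.py <<'E'
from h import *
import sys
c=optics.calibration('wrist');p,d=optics.read_camera('wrist');cv2.imwrite('pics/%s.png'%sys.argv[1],p[:,:,::-1])
np.savez('pics/w.npz',p=p,d=d)
def proj(X):
    q=c['R']@X+c['t'];r_=np.hypot(q[0],q[1]);a=np.arctan2(r_,q[2])*c['fx'];return np.round([c['cx']+a*q[0]/r_,c['cy']+a*q[1]/r_],1)
o=np.load('wallet.npy');R=Ro.from_euler('z',o[2]).as_matrix()
for n,w in dict(strap_mouth=[-.033,0,.031],strap_front=[-.047,0,.0335],bodyfront=[-.08,0,.022],creaseL=[.081,.1,.034],creaseR=[.081,-.1,.034],shoulder=[-.004,.08,.028]).items():print(n,proj(R@np.array(w)+[o[0],o[1],0]))
E
python3 st.py; python3 look.py w3
```

```text
13.3 [[ 0.0355 -0.0035  0.2016]] toolx yaw rel 3.141612543070517 [-0.003  0.001 -1.   ] [ 0.33 -0.56  0.15] 0.00022989489733258253 [-0.36  0.31 -0.07  1.2   0.    0.06]
strap_mouth [324.4 144.7]
strap_front [324.5 128. ]
bodyfront [324.3  90.4]
creaseL [432.  273.6]
creaseR [215.3 273.6]
shoulder [416.  180.1]
```

View pics/w3.png

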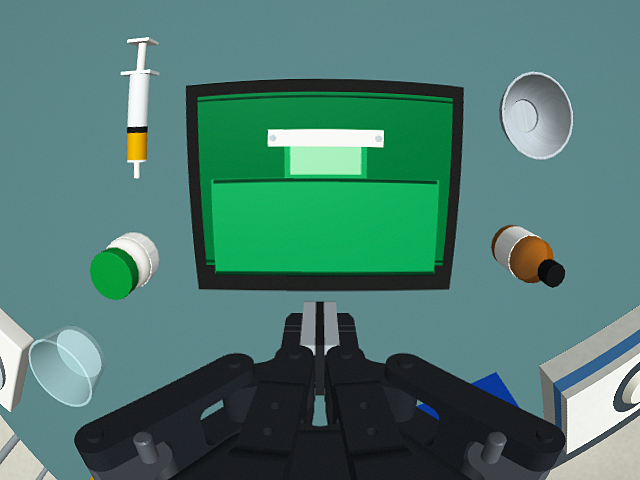

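Everything lines up. The crease is at row 273 at both ends (273.6 predicted for upright). The flap's shoulder is at row 180 (180.1 predicted for home), and the tongue disappears under the strap, whose mouth is at row 147. The shoulder to mouth distance is about 27–29 mm, so the tongue is about 11–13 mm in. The neighbouring objects haven't moved.

```bash
python3 -c "
from bench import hand_in
print(hand_in())"
```

```text
the job is handed in; nothing more can be done
None
```

The wallet is closed, and I handed the job in at about 13.4 s of the 45 s. With shut fingers I swept the flap over from behind and pressed it onto the cover until I felt 7 N. I then pushed the crease forward along its arc until it stopped, and took the hand clear to about 0.2 m above the bench.

**Last check:** one wrist picture, compared with where an upright spine and a fully home tongue should appear:
- **Spine:** the crease was at row 273, against 273.6 predicted for upright.
- **Tongue:** the flap's shoulder was at row 180, against 180.1 predicted for home. That puts the tongue about 11–13 mm under the strap.
- **Flap:** it looked flat, with the tongue passing under the strap.
- **Hand and bench:** the wrist force was near zero, and by eye nothing else had moved. I did not measure the other objects again.

**What went wrong or disagreed:**
- **Spine push:** the first push stuck at about 13 N sideways and 8 N upward, so I backed off and pushed from lower down, along the arc. The final stop was at about 10 N sideways.
- **Strap position:** its rear edge appeared about 2 pixels (2 mm) from where I predicted. That is why the tongue depth is a range.
- **Not measured:** I did not read the flap slope or the joint speeds directly.

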